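# Hang the work lantern on the pegboard's eye bolt

## Task

Hang the orange work lantern from the eye bolt on the pegboard: push the gate of its snap hook gently against the front of the ring until the gate gives way, work the hook down over the ring so that the gate snaps shut behind it, and let go so that the lantern hangs freely with the gate fully closed. Go by feel and keep the push under 18 N, because the eye sits in thin hardboard. Leave the stapler, the bowl of pushpins and the masking tape roll where they are.

Things in the scene. Friction and masses are not known exactly. Their poses are not given: they have to be found in the camera images.
- lantern: work lantern, about 0.24 kg, upright on the plywood (z = 0). Origin: centre of its underside, z up. Body 60 mm across, 90 mm high (rubber base, white lens, orange cap); rigid flat steel snap hook on top, 169 mm high in all. The hook lies in the lantern's x-z plane and is 10 mm thick along y. Outside it spans x = -17 to +17, z = 97 to 169 mm; bars 8 mm wide; spine at -x, gate at +x
- bow_top (a point): top of the hook's bow, on the lantern's axis, 169 mm above its underside; axes as the lantern's. A peaked arch over the top 18 mm, flat faces at y = -5 and +5 mm. Take the lantern here from above, a finger on each flat face; fingers reaching over 20 mm below this point would get in the ring's way
- hook_seat (a point): where the centre of the ring's bar lies in the bow when the lantern hangs fully home: on the lantern's axis, 155.8 mm above its underside (the arch's inner peak is at 160 mm). Axes as the lantern's
- nose_tip (a point): lowest point of the hook's fixed nose, at x = +13, y = 0, z = 139 mm of the lantern. The nose is 8 mm wide (x = +9 to +17), its lower end rounded; the shut gate's tip touches it
- gate_spot (a point): spot on the gate's outer face, x = +15, z = 131 mm of the lantern, where the ring's bar should meet it (3 mm up, 5 mm down allowed). The gate, 4 mm thick brass, runs from its hinge pin (x = +13, z = 105 mm) up to the nose and swings only inwards. Pushed against the gate until it is fully open, the bar clears the nose's inner face
- gate (a joint): gate angle: 0 shut, 0.63 fully open (on the spine). Pushed at gate_spot it needs about 4 N to start, 7 N when fully open; then the push is solid and force climbs steeply. The pushed-in bar stays outside the gate until the hook is lowered and the bar slides up past the gate's tip; the gate then snaps shut behind it, fully once the bar's centre is above z = 145 mm of the lantern
- eye_plate: square steel washer (40 mm) with nut on the pegboard's front, at z = 215 mm. Origin: centre of its back, on the eye bolt's axis; -x points level out of the board along the bolt, z up. The bolt sits in thin hardboard that gives 1 mm per 10 N and springs back; more than 18 N on it is too much. To put the hook on, the lantern's +x must point along this +x
- eye_axis (a point): point on the eye bolt's axis 72 mm out from the board; axes as eye_plate's. The bolt ends in a level, fixed ring (x-y plane, at this height) of 8 mm round bar, 34 mm inside, 50 mm outside. How far it is screwed out varies, unmeasured: the ring's centre lies 0 to 40 mm farther out (-x) than this point, the centre of its outermost bar thus 21 to 61 mm farther
- pegboard: fixed pegboard on a steel frame, 440 mm wide, 275 mm high; origin on the plywood under the middle of its front face, -x pointing out of the board. eye_plate lies 30 mm along its +y. A steel tape gun hangs centred 120 mm along its -y, standing out 65 mm; spare clips 150 mm along its +y, standing out 50 mm
- stapler: blue stapler, 140 x 34 x 56 mm, origin at the centre of its underside; bystander
- pin_bowl: white ceramic bowl of pushpins, 110 mm across, 45 mm high, origin at the centre of its underside; bystander
- tape_roll: masking tape roll lying flat, 100 mm across, 25 mm high, origin at the centre of its underside; bystander
Mind the look-alikes: they are no part of the job. What is meant by the lantern is not purple, and is the larger of those in its own colour.

How it is judged:
On the way, in this order (a step that is already met when the one before it is completed fails the run):
1. the lantern is lifted clear of the plywood (height (world z) of lantern above 0.03 m), for 0.2 s.
2. the gate is pushed open against the eye bolt's ring (value of joint gate above 0.3 rad and contact force between lantern and eye_plate above 1 N), for 0.05 s.
3. the hook is down over the ring and the gate has snapped shut behind it (value of joint gate below 0.06 rad and z of nose_tip in the frame of eye_plate below 0 m and z of hook_seat in the frame of eye_plate above -0.006 m), for 0.2 s.
At the end, for the whole second after the job is handed in: the lantern hangs by its hook from the eye bolt's ring, carried by the eye: the ring's bar up in the bow within 6 mm of the hook seat's height, gate shut (under 0.06 rad), lantern within 0.25 rad of upright and at rest (under 0.05 m/s), let go (value of joint gate below 0.06 rad and z of hook_seat in the frame of eye_plate between -0.006 and 0.006 m and x of hook_seat in the frame of eye_plate below -0.06 m and contact force between lantern and eye_plate above 1 N and angle between lantern's own z axis and vertical below 0.25 rad and linear speed of lantern below 0.05 m/s); the robot touches nothing.
It fails at once if the lantern presses on the eye bolt with more than 18 N (contact force between lantern and eye_plate above 18 N).
It fails at once if the stapler, the bowl or the tape roll is moved by more than 15 mm (distance of any of stapler, pin_bowl, tape_roll from where it was at the start of the episode above 0.015 m).
It also fails if it takes over 61 s, if anything falls off the work surface, if the arm or the gripper's body presses on something with over 40 N, if the wrist force passes 120 N, or if a joint passes its speed limit or range.

## Robot

A 6-joint arm with a two-finger parallel gripper is mounted at the origin on the work surface. World frame = base frame: x ahead of the robot, y to its left, z up, the work surface at z = 0. Lengths are in m, angles in rad, forces in N, time in s.
With the tool pointing down it reaches from about 0.325 to 0.85 m from the base axis. Payload 4.4 kg.
Tool frame: the origin (TCP) lies at the centre of the arm's flange, where the gripper is bolted on; the fingertips stand 199 mm ahead of it and the grasp point (between the pads) lies manip.tcp_to_grasp ahead of it (manip.tcp_to_grasp is the distance from the TCP to the grasp point, in m); y points along the fingers, x is the direction in which the jaws open and shut, and the axes are right-handed (so a half turn about y gives the same grasp; the last joint's range is limited). The gripper opens to 94 mm and grips with 3 to 60 N. Pads are 16 mm wide; open, the fingers measure 119 mm over their backs; the gripper's body (75 mm by 177 mm) begins 78 mm behind the grasp point.
Start: joints at [-1.256, 0.207, 1.542, -0, 1.393, -0.15], TCP at [0.258, -0.514, 0.405] pointing down, gripper open.
Joint ranges: [-2.73, 2.73], [-0.86, 2.22], [0.23, 2.46], [-1.11, 4.25], [0.08, 2.63], [-2.82, 2.82]. Speed limits (rad/s): [2.79, 2.79, 3.14, 3.14, 3.14, 3.14].

## Interface

Orientations are given as a unit quaternion [x, y, z, w].
In Python, from rig import manip gives the robot as it stands.
- The arm moves only by the tool servo_tool, never from a script. Its argument "plan" is a list of rows, each an object with "fingers": the opening, from -1 (shut) to 1 (fully open); "translation": the shift along the tool's x, y, z each as a share of 0.5 m, from -1 to 1, a list of three; "delta_rot": the turn, a rotation vector about the tool's x, y, z each as a share of 30 degrees, from -1 to 1, a list of three. A call has exactly 8 rows; each row is the pose to reach, as a shift and turn from the pose commanded when the call began, along the tool's axes at that moment; what a row does not reach only later rows make up. A row lasts 1/8 s, in which the tool goes at most 62.5 mm and 10.7 degrees, less where a joint would pass 70% of its speed; a pose out of reach is approached as far as the arm can. A call with a number of a shift or a turn outside -1 to 1 is refused whole. A call with a gripper value outside its range is refused whole. The fingers move at their own pace and stop on an object; the grip force is fixed at half the most. Time passes only in rows, so rows that repeat a pose let the fingers close, or fill a call up. It gives the time, the measured TCP pose, the force and the opening at its end, in the units of the state.
- manip.state(): the state, without advancing time (a new reading comes with each control period).
- manip.snapshot(name): name is "scene" or "top"; returns the picture (480x640x3 uint8, blue, green, red); there is no depth.
- manip.calibration(name): a dict with "fovy" (degrees; the focal length in pixels is half the picture's height over the tangent of half this angle, whatever the lens; pixels are square), "cx", "cy" (the principal point, pixels), "k1" (the pictures are not rectified: a ray, as slopes to the right and down, at radius r is drawn at 1 + k1 r^2 times it, then the intrinsics apply), "R" (3x3) and "t" (3): a world point X has camera coordinates R X + t. Camera axes: x right, y down, z forward; pixel columns grow to the right and rows downward; lengths in m; the calibration is good to about 2 mm. A picture is of the moment at which its call begins. calibration takes no time and is no camera call.
- manip.hand_in(): hands the job in, once; it reports no verdict.
The state is a dict: "t": time; "joint_positions": joint angles; "joint_velocities": joint speeds; "joint_torque": joint torques, N m; "tool_pos": TCP position; "tcp_rot": TCP orientation; "contact_force": force on the tool from outside, world axes, zero at the start; "wrist_torque": the same for the moment, N m; "width": finger opening in m.
Only numpy, scipy, OpenCV 4.12 (cv2) and the standard library are available. Lean on these libraries where they do the work, as an engineer would, in place of code of your own. Each camera call takes 0.05 s, during which the arm holds its last target. There are 200 camera calls.

## Working session

There is one attempt and no reset: what is moved stays moved. The work goes in short steps, Python scripts to look and compute and a tool call to move; the robot and the scene stay as the last step left them, time stands still between calls to the robot, and variables do not carry over. Pictures are saved under pics/ and viewed, about 8 in all and at most 12, crops included, and the job is handed in when it is done.

Besides the shell and the picture viewer there is one more tool, called after "Call:" by a JSON object that holds its "api" and its "payload". servo_tool: Moves the arm, as the interface text tells. Shift numbers are shares of 0.5 m and turn numbers shares of 30 degrees, none past 1 either way. Its arguments: {"type":"object","properties":{"plan":{"type":"array","items":{"type":"object","properties":{"fingers":{"type":"number"},"translation":{"type":"array","items":{"type":"number"}},"delta_rot":{"type":"array","items":{"type":"number"}}}}}},"required":["plan"]}

```bash
mkdir -p pics; ls
cat > h.py <<'E'
import numpy as np, cv2
from rig import manip
def cal(n):
    c=manip.calibration(n); f=240/np.tan(np.radians(c['fovy'])/2)
    return f,c['cx'],c['cy'],c['k1'],np.array(c['R']),np.array(c['t'])
def ray(n,u,v):
    f,cx,cy,k,R,t=cal(n); d=np.array([(u-cx)/f,(v-cy)/f]); s=d.copy()
    for _ in range(30): s=d/(1+k*(s@s))
    return -R.T@t, R.T@np.array([s[0],s[1],1])
def onz(n,u,v,z):
    o,d=ray(n,u,v); return o+d*(z-o[2])/d[2]
def proj(n,X):
    f,cx,cy,k,R,t=cal(n); p=R@np.array(X)+t; s=p[:2]/p[2]; s=s*(1+k*(s@s)); return f*s+[cx,cy]
def tri(a,b):
    (o1,d1),(o2,d2)=ray(*a),ray(*b); d1=d1/np.linalg.norm(d1); d2=d2/np.linalg.norm(d2)
    l=np.linalg.lstsq(np.array([d1,-d2]).T,o2-o1,rcond=None)[0]
    p,q=o1+l[0]*d1,o2+l[1]*d2; return (p+q)/2,np.linalg.norm(p-q)
E
python3 - <<'E'
from h import *
for n in('scene','top'):
    cv2.imwrite(f'pics/{n}0.png',manip.snapshot(n)); c=cal(n); print(n,c[0],c[3],-c[4].T@c[5],c[4][2])
s=manip.state(); print(s, manip.tcp_to_grasp)
E
```

```text
pics
scene 592.1427201914764 0.02212716343895267 [ 1.54992502 -0.63368009  0.92556229] [-0.68575849  0.48820734 -0.53980449]
top 435.9745748298716 0.018386105713606393 [0.40430354 0.05169404 1.16784412] [ 0.13207966  0.0093737  -0.99119478]
{'t': 0.1, 'joint_positions': array([-1.25648224e+00,  2.07335874e-01,  1.54278110e+00, -2.41864971e-05,
        1.39351888e+00, -1.50508952e-01]), 'joint_velocities': array([ 0.0004259 , -0.00262409, -0.00406693, -0.00066684, -0.00059769,
       -0.00052935]), 'joint_torque': array([-3.29277091e-04, -3.71867466e+01, -2.82293719e+01,  6.99488749e-02,
        3.10451235e-02, -4.91792002e-05]), 'tool_pos': array([ 0.25763376, -0.51369245,  0.40362013]), 'tcp_rot': array([-0.60125893,  0.3719493 , -0.37083665,  0.6021807 ]), 'contact_force': array([ 0.28971395, -0.61153491, -0.03401297]), 'wrist_torque': array([ 0.0002011 ,  0.00153539, -0.00663012]), 'width': 0.09411387015370709} 0.1804
```

View pics/scene0.png

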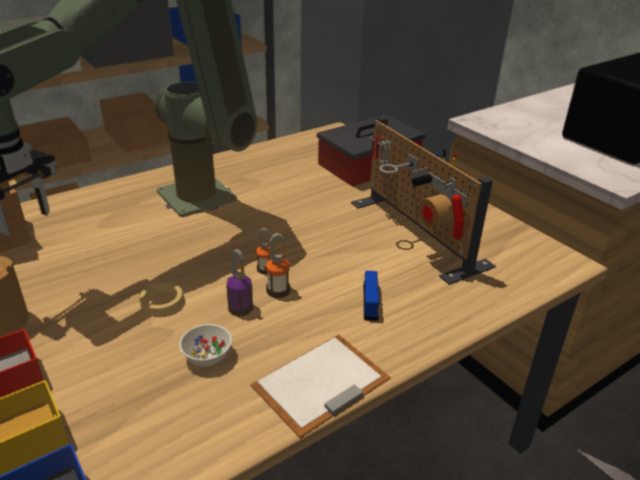

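View pics/top0.png

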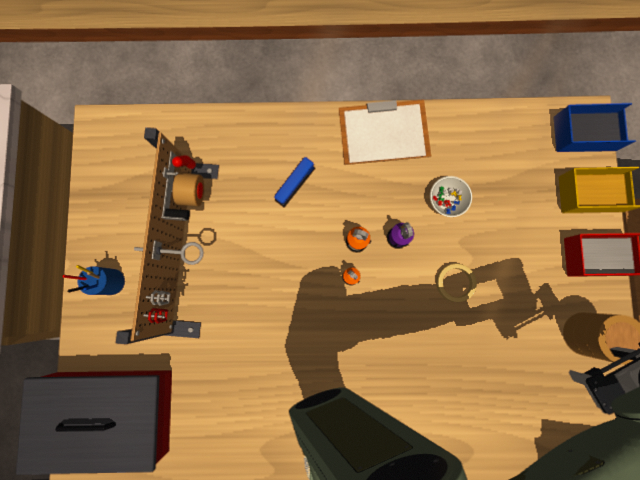

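The scene shows three lanterns. Pixels are given as top / scene:
- Large orange: (357,238) / (278,275).
- Small orange: (351,274) / (265,257).
- Purple: (401,234) / (240,293).

The large orange one fits, because it is not purple and is the bigger of the two orange ones. The eye ring is at top (192,253) / scene (389,168). I'll confirm with an enlarged crop.

Run:
```python
from h import *
s=cv2.imread('pics/scene0.png');t=cv2.imread('pics/top0.png')
r=lambda im,x,y,w,h:cv2.resize(im[y:y+h,x:x+w],(400,300),interpolation=cv2.INTER_CUBIC)
m=np.vstack([np.hstack([r(s,220,225,100,75),r(t,325,210,100,75)]),np.hstack([r(s,350,130,100,75),r(t,140,210,100,75)])])
cv2.imwrite('pics/m1.png',m)
```

```text
(no output)
```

View pics/m1.png

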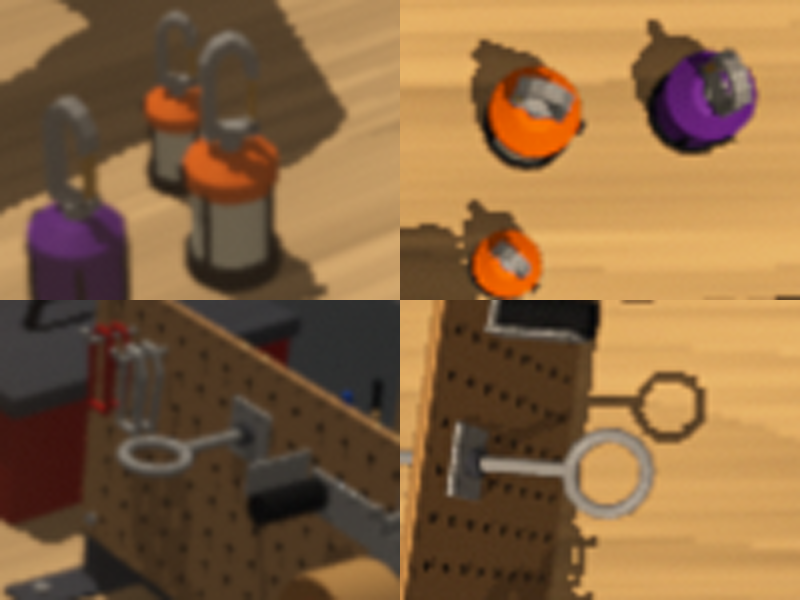

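Confirmed: the larger orange lantern is at scene crop (230,150) / top crop (535,115), and its brass gate is on the right-hand side in the scene view. Next I'll measure it.

Run:
```python
from h import *
s=cv2.imread('pics/scene0.png');t=cv2.imread('pics/top0.png')
print('nadir',proj('top',[.404,.052,0.0]))
# cap
for n,im,box in(('top',t,(335,215,45,45)),('scene',s,(262,230,40,70))):
    x,y,w,h=box; hsv=cv2.cvtColor(im[y:y+h,x:x+w],cv2.COLOR_BGR2HSV)
    m=cv2.inRange(hsv,(4,150,60),(16,255,255)); n_,l,st,c=cv2.connectedComponentsWithStats(m)
    i=1+np.argmax(st[1:,4]); p=np.argwhere(l==i)[:,::-1].astype(np.float32)
    hull=cv2.convexHull(p); (cx,cy),r=cv2.minEnclosingCircle(hull); e=cv2.fitEllipse(hull)
    print(n,'circle',cx+x,cy+y,r,'ell',e[0][0]+x,e[0][1]+y,e[1],'cap@.08',onz(n,cx+x,cy+y,.08),onz(n,e[0][0]+x,e[0][1]+y,.08), st[i]+[x,y,0,0,0])
# ring, crop coords
P=lambda u,v:(140+(u-400)/4,210+(v-300)/4); S=lambda u,v:(350+u/4,130+(v-300)/4)
rc=onz('top',*P(610,473),.215); tip=onz('top',*P(655,478),.215); print('ring c top',rc,'outer',tip,'inner', onz('top',*P(565,470),.215))
print('ring c scene',onz('scene',*S(155,455),.215))
print('tri',tri(('top',*P(610,473)),('scene',*S(155,455))))
print('plate top',onz('top',*P(468,460),.215),'scene',onz('scene',*S(252,430),.215))
# board front top corners: z .275
for z,u,v in((.275,160,130),(.275,135,340)): print('board',onz('top',u,v,z))
r=lambda im,x,y,w,h:cv2.resize(im[y:y+h,x:x+w],(400,600),interpolation=cv2.INTER_CUBIC)
cv2.imwrite('pics/m2.png',np.hstack([r(s,263,228,36,54),r(t,341,217,34,51)]))
```

```text
nadir [324.89073607 296.44180821]
top circle 358.5 236.5 12.747649192810059 ell 358.15089225769043 237.00189781188965 (23.496633529663086, 25.177480697631836) cap@.08 [ 0.55242858 -0.03461334  0.08      ] [ 0.55116659 -0.03370592  0.08      ] [346 225  25  25 347]
scene circle 277.5 266.5 12.349188804626465 ell 277.31177616119385 266.14051818847656 (19.164745330810547, 25.207334518432617) cap@.08 [ 0.55664655 -0.03891805  0.08      ] [ 0.55514772 -0.0385292   0.08      ] [266 259  24  17 330]
ring c top [0.50189612 0.3417035  0.215     ] outer [0.49879793 0.31689914 0.215     ] inner [0.50389235 0.36648733 0.215     ]
ring c scene [0.50141267 0.34515749 0.215     ]
tri (array([0.50251171, 0.3425372 , 0.21582951]), np.float64(0.0024688375061037294))
plate top [0.51015499 0.41999338 0.215     ] scene [0.50831714 0.42587946 0.215     ]
board [0.7614663  0.39960534 0.275     ]
board [0.32263496 0.4337833  0.275     ]
```

View pics/m2.png

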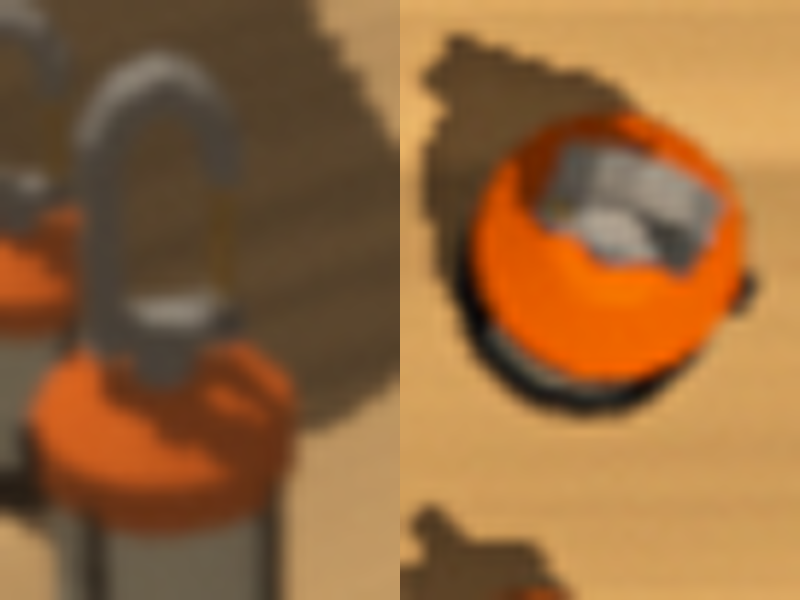

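Run:
```python
from h import *
S=lambda u,v:('scene',263+u*36/400-.5,228+v*36/400-.5); T=lambda u,v:('top',341+(u-400)*34/400-.5,217+v*34/400-.5)
def d(a,b,z):
    p,q=onz(*a,z),onz(*b,z); w=p-q; print(p,q,'mid',(p+q)/2,np.degrees(np.arctan2(w[1],w[0])),np.linalg.norm(w))
d(T(590,145),T(725,190),.158); d(T(572,140),T(725,195),.153); d(T(545,215),T(690,272),.150)
d(S(240,140),S(78,140),.150); d(S(222,120),S(105,120),.15)
print('apex',tri(S(160,55),T(658,185)), onz(*S(160,55),.169),onz(*T(658,185),.169))
# base ellipse: black bottom in scene, top
s=manip.state(); print(s['tool_pos'])
```

```text
[ 0.55999936 -0.02453111  0.158     ] [ 0.55057975 -0.05110937  0.158     ] mid [ 0.55528956 -0.03782024  0.158     ] 70.4851389540556 0.02819810046205744
[ 0.56183225 -0.02133615  0.153     ] [ 0.55029553 -0.05159145  0.153     ] mid [ 0.55606389 -0.0364638   0.153     ] 69.12753455241173 0.03238021824370637
[ 0.54718161 -0.01580604  0.15      ] [ 0.53527921 -0.04449817  0.15      ] mid [ 0.54123041 -0.03015211  0.15      ] 67.46979126823967 0.031062927808462277
[ 0.55748961 -0.01989777  0.15      ] [ 0.53875967 -0.04870232  0.15      ] mid [ 0.54812464 -0.03430004  0.15      ] 56.96637329018509 0.03435859487145446
[ 0.5488617  -0.01901586  0.15      ] [ 0.53527558 -0.03991951  0.15      ] mid [ 0.54206864 -0.02946769  0.15      ] 56.97855342112461 0.024930814143801012
apex (array([ 0.55001138, -0.03577935,  0.17303167]), np.float64(0.0017028852364376025)) [ 0.54509571 -0.03184265  0.169     ] [ 0.5501623  -0.03686706  0.169     ]
[ 0.25763376 -0.51369245  0.40362013]
```

```bash
cat >> h.py <<'E'
from scipy.spatial.transform import Rotation as Ro
def Rt(yaw):  # tool rot for lantern +x at yaw (deg): tool y down, tool x along lantern y (either sign)
    a=np.radians(yaw); ly=np.array([-np.sin(a),np.cos(a),0]); out=[]
    for sg in(1,-1):
        x=sg*ly; y=np.array([0,0,-1.]); out.append(np.array([x,y,np.cross(x,y)]).T)
    return out
def go(pos,yaw,frm=None):
    s=manip.state(); R0=Ro.from_quat(s['tcp_rot']).as_matrix(); p0=s['tool_pos']
    if frm is not None: p0=np.array(frm)
    best=min(Rt(yaw),key=lambda R:Ro.from_matrix(R0.T@R).magnitude())
    print('trans',np.round(R0.T@(np.array(pos)-p0)/.5,4),'rot',np.round(Ro.from_matrix(R0.T@best).as_rotvec(degrees=True)/30,3))
E
python3 - <<'E'
from h import *
s=manip.state(); print(Ro.from_quat(s['tcp_rot']).as_matrix().round(3))
go([.5485,-.042,.41],69)
E
```

```text
[[ 0.448 -0.001  0.894]
 [-0.894  0.002  0.448]
 [-0.002 -1.     0.   ]]
trans [-0.5825 -0.0113  0.9429] rot [-0.002 -1.412 -0.003]
```

Call:
{"api": "servo_tool", "payload": {"plan": [{"translation": [-0.07, 0, 0.115], "delta_rot": [0, -0.12, 0], "fingers": -0.2}, {"translation": [-0.14, 0, 0.23], "delta_rot": [0, -0.24, 0], "fingers": -0.2}, {"translation": [-0.21, 0, 0.345], "delta_rot": [0, -0.36, 0], "fingers": -0.2}, {"translation": [-0.28, 0, 0.46], "delta_rot": [0, -0.48, 0], "fingers": -0.2}, {"translation": [-0.35, 0, 0.575], "delta_rot": [0, -0.6, 0], "fingers": -0.2}, {"translation": [-0.42, 0, 0.69], "delta_rot": [0, -0.72, 0], "fingers": -0.2}, {"translation": [-0.49, 0, 0.8], "delta_rot": [0, -0.85, 0], "fingers": -0.2}, {"translation": [-0.56, 0, 0.91], "delta_rot": [0, -0.98, 0], "fingers": -0.2}]}}

```text
t: 1.1
tool_pos: [0.5219, -0.0872, 0.4043]
tcp_rot: [0.677, -0.206, 0.206, -0.676]
contact_force: [0.8, -0.7, 0.8]
width: 0.0377
```

Run:
```python
from h import *
s=manip.state(); print(s['tool_pos'],s['width'],s['t'])
go([.5485,-.042,.40],69)
```

```text
[ 0.52187758 -0.08715921  0.40434344] 0.03765180765813909 1.1
trans [-0.0061  0.0087  0.1047] rot [ 0.    -0.428 -0.   ]
```

Call:
{"api": "servo_tool", "payload": {"plan": [{"translation": [-0.003, 0, 0.05], "delta_rot": [0, -0.2, 0], "fingers": -0.2}, {"translation": [-0.006, 0, 0.105], "delta_rot": [0, -0.43, 0], "fingers": -0.2}, {"translation": [-0.006, 0.01, 0.105], "delta_rot": [0, -0.43, 0], "fingers": -0.2}, {"translation": [-0.006, 0.02, 0.105], "delta_rot": [0, -0.43, 0], "fingers": -0.2}, {"translation": [-0.006, 0.03, 0.105], "delta_rot": [0, -0.43, 0], "fingers": -0.2}, {"translation": [-0.006, 0.04, 0.105], "delta_rot": [0, -0.43, 0], "fingers": -0.2}, {"translation": [-0.006, 0.05, 0.105], "delta_rot": [0, -0.43, 0], "fingers": -0.2}, {"translation": [-0.006, 0.05, 0.105], "delta_rot": [0, -0.43, 0], "fingers": -0.2}]}}

```text
t: 2.1
tool_pos: [0.5479, -0.0441, 0.3791]
tcp_rot: [-0.695, 0.13, -0.129, 0.695]
contact_force: [-0.5, -1.2, 1.4]
width: 0.0379
```

Run:
```python
from h import *
im=manip.snapshot('scene'); t=manip.snapshot('top'); s=manip.state(); print(s['tool_pos'],s['contact_force'],s['t'])
g=s['tool_pos']-[0,0,.199]; print('tip px',proj('scene',g),proj('top',g)); go([.5485,-.042,.351],69)
cv2.imwrite('pics/m3.png',np.hstack([cv2.resize(im[205:310,225:325],(571,600),interpolation=cv2.INTER_CUBIC)]))
```

```text
[ 0.54816795 -0.04402284  0.37969   ] [ 0.11014437 -0.26236458  0.13008167] 2.2
tip px [273.03465303 230.37709603] [366.02187256 232.29999116]
trans [-0.0008  0.0574  0.004 ] rot [-0.    -0.003  0.   ]
```

View pics/m3.png

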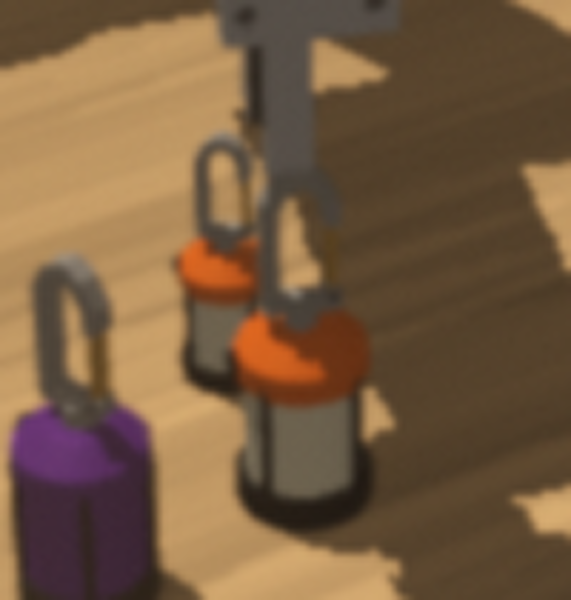

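The picture shows the fingers straddling the hook, slightly to its spine side (fingers at crop x≈271, hook axis at 300), as I meant. Now I'll descend and grip.

Call:
{"api": "servo_tool", "payload": {"plan": [{"translation": [-0.001, 0.02, 0.005], "delta_rot": [0, 0, 0], "fingers": -0.2}, {"translation": [-0.001, 0.04, 0.005], "delta_rot": [0, 0, 0], "fingers": -0.2}, {"translation": [-0.001, 0.057, 0.005], "delta_rot": [0, 0, 0], "fingers": -0.2}, {"translation": [-0.001, 0.057, 0.005], "delta_rot": [0, 0, 0], "fingers": -0.2}, {"translation": [-0.001, 0.057, 0.005], "delta_rot": [0, 0, 0], "fingers": -1}, {"translation": [-0.001, 0.057, 0.005], "delta_rot": [0, 0, 0], "fingers": -1}, {"translation": [-0.001, 0.057, 0.005], "delta_rot": [0, 0, 0], "fingers": -1}, {"translation": [-0.001, 0.057, 0.005], "delta_rot": [0, 0, 0], "fingers": -1}]}}

```text
t: 3.2
tool_pos: [0.5486, -0.0414, 0.3515]
tcp_rot: [-0.695, 0.129, -0.129, 0.695]
contact_force: [-0.5, 0.1, 0.7]
width: 0.0098
```

Call:
{"api": "servo_tool", "payload": {"plan": [{"translation": [0, -0.03, 0], "delta_rot": [0, 0, 0], "fingers": -1}, {"translation": [0, -0.06, 0], "delta_rot": [0, 0, 0], "fingers": -1}, {"translation": [0, -0.09, 0], "delta_rot": [0, 0, 0], "fingers": -1}, {"translation": [0, -0.12, 0], "delta_rot": [0, 0, 0], "fingers": -1}, {"translation": [0, -0.15, 0], "delta_rot": [0, 0, 0], "fingers": -1}, {"translation": [0, -0.17, 0], "delta_rot": [0, 0, 0], "fingers": -1}, {"translation": [0, -0.17, 0], "delta_rot": [0, 0, 0], "fingers": -1}, {"translation": [0, -0.17, 0], "delta_rot": [0, 0, 0], "fingers": -1}]}}

```text
t: 4.2
tool_pos: [0.5484, -0.0414, 0.4355]
tcp_rot: [-0.695, 0.13, -0.129, 0.695]
contact_force: [-0.4, 0.4, -3.1]
width: 0.0095
```

Run:
```python
from h import *
s=manip.state(); print(s['tool_pos'],s['contact_force'],s['width'])
go([.4947,.235,.4355],85)
```

```text
[ 0.54838118 -0.04136391  0.43550706] [-0.40705765  0.42827706 -3.12639062] 0.009478582228479089
trans [-2.989e-01  3.000e-04  4.772e-01] rot [ 0.    -0.536 -0.002]
```

Call:
{"api": "servo_tool", "payload": {"plan": [{"translation": [-0.03, 0, 0.05], "delta_rot": [0, -0.06, 0], "fingers": -1}, {"translation": [-0.08, 0, 0.13], "delta_rot": [0, -0.15, 0], "fingers": -1}, {"translation": [-0.13, 0, 0.21], "delta_rot": [0, -0.25, 0], "fingers": -1}, {"translation": [-0.18, 0, 0.29], "delta_rot": [0, -0.35, 0], "fingers": -1}, {"translation": [-0.23, 0, 0.37], "delta_rot": [0, -0.44, 0], "fingers": -1}, {"translation": [-0.27, 0, 0.43], "delta_rot": [0, -0.5, 0], "fingers": -1}, {"translation": [-0.3, 0, 0.477], "delta_rot": [0, -0.535, 0], "fingers": -1}, {"translation": [-0.3, 0, 0.477], "delta_rot": [0, -0.535, 0], "fingers": -1}]}}

```text
t: 5.2
tool_pos: [0.4936, 0.2366, 0.4351]
tcp_rot: [0.707, -0.03, 0.029, -0.706]
contact_force: [0.5, -0.9, -3.5]
width: 0.0094
```

Run:
```python
from h import *
im=manip.snapshot('scene'); t=manip.snapshot('top'); s=manip.state(); print(s['tool_pos'],s['contact_force'],s['wrist_torque'],s['t'])
cv2.imwrite('pics/s4.png',im);cv2.imwrite('pics/t4.png',t)
g=s['tool_pos']; print(proj('scene',g-[0,0,.2]),proj('top',g-[0,0,.2]))
a=im[130:250,330:450]; b=t[195:315,140:260]
cv2.imwrite('pics/m4.png',np.hstack([cv2.resize(x,(400,400),interpolation=cv2.INTER_CUBIC) for x in(a,b)]))
```

```text
[0.4942402  0.23485964 0.43535663] [ 0.86843517 -0.2792079  -1.87753408] [-0.11324347 -0.06749589  0.00731401] 5.3
[354.84252328 171.02019541] [239.23345636 255.19499127]
```

View pics/m4.png

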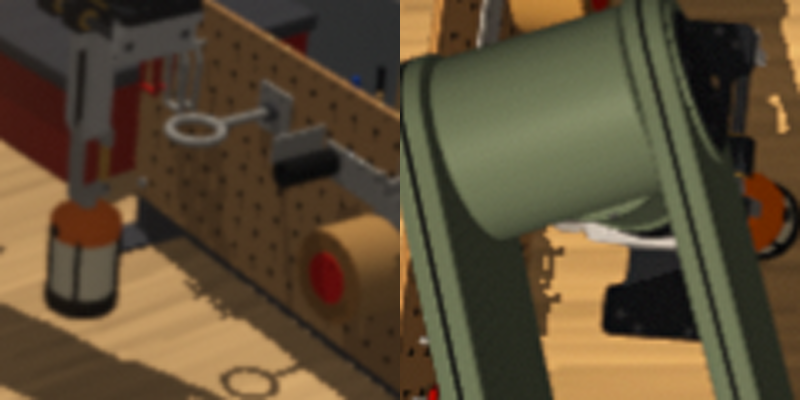

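The lantern hangs upright with its gate facing the ring, at about the right height. The arm hides the top view, so I'll approach by feel using the scene view.

Run:
```python
from h import *
u=np.array([.087,.996,0]); 
go(np.array([.5019,.342,.4355])-u*.060,85)
im=cv2.imread('pics/s4.png'); m=cv2.inRange(cv2.cvtColor(im,cv2.COLOR_BGR2HSV),(4,150,50),(16,255,255)); m[:,:335]=0;m[:,372:]=0;m[:180]=0;m[225:]=0
p=np.argwhere(m)[:,::-1].astype(np.float32); e=cv2.fitEllipse(cv2.convexHull(p)); print(e, onz('scene',*e[0],.164))
```

```text
trans [-0.0034 -0.0004  0.0948] rot [ 0.003  0.    -0.002]
((356.3077087402344, 184.60769653320312), (27.714677810668945, 41.063926696777344), 3.1685683727264404) [0.45148786 0.2780941  0.164     ]
```

Call:
{"api": "servo_tool", "payload": {"plan": [{"translation": [-0.003, 0, 0.02], "delta_rot": [0, 0, 0], "fingers": -1}, {"translation": [-0.003, 0, 0.04], "delta_rot": [0, 0, 0], "fingers": -1}, {"translation": [-0.003, 0, 0.055], "delta_rot": [0, 0, 0], "fingers": -1}, {"translation": [-0.003, 0, 0.07], "delta_rot": [0, 0, 0], "fingers": -1}, {"translation": [-0.003, 0, 0.08], "delta_rot": [0, 0, 0], "fingers": -1}, {"translation": [-0.003, 0, 0.085], "delta_rot": [0, 0, 0], "fingers": -1}, {"translation": [-0.003, 0, 0.085], "delta_rot": [0, 0, 0], "fingers": -1}, {"translation": [-0.003, 0, 0.085], "delta_rot": [0, 0, 0], "fingers": -1}]}}

```text
t: 6.3
tool_pos: [0.4966, 0.2774, 0.4361]
tcp_rot: [0.706, -0.031, 0.031, -0.706]
contact_force: [0.0, -0.2, -2.6]
width: 0.0095
```

Run:
```python
from h import *
im=manip.snapshot('scene'); s=manip.state(); print(s['tool_pos'],s['contact_force'],s['wrist_torque'],s['t'])
cv2.imwrite('pics/m5.png',cv2.resize(im[130:235,340:440],(762,600)[::1],interpolation=cv2.INTER_CUBIC)); cv2.imwrite('pics/s5.png',im)
```

```text
[0.49654796 0.27738237 0.43614891] [-0.47442628 -0.87837668 -3.20431591] [-0.00999375 -0.07096515  0.01401566] 6.35
```

View pics/m5.png

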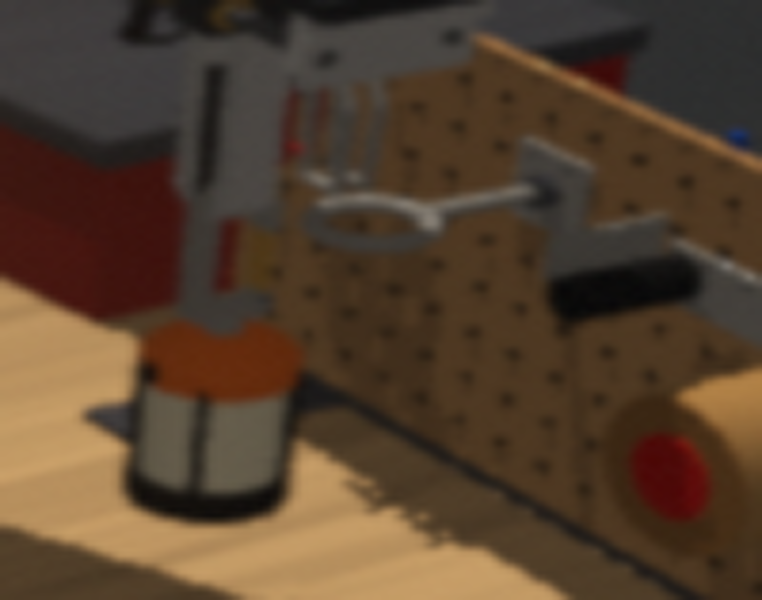

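Run:
```python
from h import *
c=lambda X:((proj('scene',X)-[340,130])*[7.62,600/105]).round(0)
u=np.array([.087,.996,0]); L=np.array([.4965,.2774,.0846])+.0065*u
k=np.array([0,0,1])
for n,x,z in(('nose',17,139),('nose_in',9,139),('spot',15,131),('hinge',15,105),('noseshoulder',17,150),('basebot',0,0),('captop',0,.09e3),('spine',-17,110)): print(n,c(L+x*1e-3*u+z*1e-3*k))
for y in (.317,.321,.325): print('bar',c([.4995,y,.215]))
```

```text
nose [270. 226.]
nose_in [251. 229.]
spot [264. 242.]
hinge [258. 292.]
noseshoulder [272. 204.]
basebot [203. 493.]
captop [219. 328.]
spine [182. 298.]
bar [306. 235.]
bar [315. 233.]
bar [324. 230.]
```

Run:
```python
from h import *
c=lambda X:((proj('scene',X)+.5-[340,130])*[7.62,600/105]-.5)
for C in([.502,.342,.215],[.502,.342,.218]):
    for r in(.017,.025):
        a=np.linspace(0,6.28,90); q=np.array([c([C[0]+r*np.cos(t),C[1]+r*np.sin(t),C[2]]) for t in a]); print(C,r,'ctr',c(C).round(),q.min(0).round(),q.max(0).round())
im=cv2.imread('pics/s5.png'); g=cv2.cvtColor(im[130:235,340:440],cv2.COLOR_BGR2HSV)
m=((g[...,1]<60)&(g[...,2]>70)).astype(np.uint8); m[:, :38]=0; m[:,61:]=0; m[:28]=0; m[46:]=0
ys,xs=np.nonzero(m); print(xs.min(),xs.max(),ys.min(),ys.max())
for r in range(28,46): print(r,''.join('#' if v else '.' for v in m[r,36:64]), )
```

```text
[0.502, 0.342, 0.215] 0.017 ctr [369. 226.] [320. 210.] [418. 243.]
[0.502, 0.342, 0.215] 0.025 ctr [369. 226.] [297. 202.] [441. 251.]
[0.502, 0.342, 0.218] 0.017 ctr [370. 220.] [321. 204.] [419. 237.]
[0.502, 0.342, 0.218] 0.025 ctr [370. 220.] [298. 196.] [442. 245.]
40 60 29 40
28 ............................
29 .......#....................
30 ....##...###................
31 ....########................
32 ......##....................
33 .......##...................
34 .......#######..............
35 ......#############...###...
36 ......###################...
37 .................######.....
38 ..................#####.....
39 ...................###......
40 ...................###......
41 ............................
42 ............................
43 ............................
44 ............................
45 ............................
```

Call:
{"api": "servo_tool", "payload": {"plan": [{"translation": [0, -0.002, 0.01], "delta_rot": [0, 0, 0], "fingers": -1}, {"translation": [0, -0.002, 0.02], "delta_rot": [0, 0, 0], "fingers": -1}, {"translation": [0, -0.002, 0.027], "delta_rot": [0, 0, 0], "fingers": -1}, {"translation": [0, -0.002, 0.032], "delta_rot": [0, 0, 0], "fingers": -1}, {"translation": [0, -0.002, 0.036], "delta_rot": [0, 0, 0], "fingers": -1}, {"translation": [0, -0.002, 0.04], "delta_rot": [0, 0, 0], "fingers": -1}, {"translation": [0, -0.002, 0.042], "delta_rot": [0, 0, 0], "fingers": -1}, {"translation": [0, -0.002, 0.042], "delta_rot": [0, 0, 0], "fingers": -1}]}}

```text
t: 7.35
tool_pos: [0.4984, 0.298, 0.437]
tcp_rot: [0.707, -0.031, 0.031, -0.706]
contact_force: [-0.4, -3.4, -2.0]
width: 0.0096
```

```bash
cat > st.py <<'E'
from h import *
f=[];
for i in range(3):
    manip.snapshot('scene'); s=manip.state(); f.append(np.r_[s['contact_force'],s['wrist_torque']])
print(s['t'],s['tool_pos'].round(4),np.mean(f,0).round(2),s['width'].round(4))
E
python3 st.py
```

```text
Traceback (most recent call last):
  File "st.py", line 5, in <module>
    print(s['t'],s['tool_pos'].round(4),np.mean(f,0).round(2),s['width'].round(4))
                                                              ^^^^^^^^^^^^^^^^
AttributeError: 'float' object has no attribute 'round'
```

Call:
{"api": "servo_tool", "payload": {"plan": [{"translation": [0, 0, 0.003], "delta_rot": [0, 0, 0], "fingers": -1}, {"translation": [0, 0, 0.006], "delta_rot": [0, 0, 0], "fingers": -1}, {"translation": [0, 0, 0.009], "delta_rot": [0, 0, 0], "fingers": -1}, {"translation": [0, 0, 0.012], "delta_rot": [0, 0, 0], "fingers": -1}, {"translation": [0, 0, 0.012], "delta_rot": [0, 0, 0], "fingers": -1}, {"translation": [0, 0, 0.012], "delta_rot": [0, 0, 0], "fingers": -1}, {"translation": [0, 0, 0.012], "delta_rot": [0, 0, 0], "fingers": -1}, {"translation": [0, 0, 0.012], "delta_rot": [0, 0, 0], "fingers": -1}]}}

```text
t: 8.5
tool_pos: [0.4989, 0.304, 0.437]
tcp_rot: [0.707, -0.031, 0.031, -0.706]
contact_force: [-1.2, -6.0, -2.0]
width: 0.0096
```

```bash
sed -i "s/s\['width'\].round(4)/s['width']/" st.py; python3 st.py
```

```text
8.65 [0.499  0.3039 0.437 ] [-0.74 -5.8  -2.07 -1.3   0.05 -0.04] 0.009314992649185125
```

Call:
{"api": "servo_tool", "payload": {"plan": [{"translation": [0, 0, 0.002], "delta_rot": [0, 0, 0], "fingers": -1}, {"translation": [0, 0, 0.004], "delta_rot": [0, 0, 0], "fingers": -1}, {"translation": [0, 0, 0.006], "delta_rot": [0, 0, 0], "fingers": -1}, {"translation": [0, 0, 0.008], "delta_rot": [0, 0, 0], "fingers": -1}, {"translation": [0, 0, 0.008], "delta_rot": [0, 0, 0], "fingers": -1}, {"translation": [0, 0, 0.008], "delta_rot": [0, 0, 0], "fingers": -1}, {"translation": [0, 0, 0.008], "delta_rot": [0, 0, 0], "fingers": -1}, {"translation": [0, 0, 0.008], "delta_rot": [0, 0, 0], "fingers": -1}]}}

```text
t: 9.65
tool_pos: [0.4993, 0.3077, 0.4368]
tcp_rot: [0.708, -0.031, 0.031, -0.705]
contact_force: [0.0, -6.9, -3.1]
width: 0.0094
```

```bash
sed -i "s/^for i/im=0\nfor i/; s/manip.snapshot/im=manip.snapshot/" st.py; echo "cv2.imwrite('pics/cur.png',cv2.resize(im[130:235,350:450],(762,600),interpolation=cv2.INTER_CUBIC))">>st.py; python3 st.py
```

```text
9.8 [0.4993 0.3077 0.4368] [-0.53 -6.86 -2.32 -1.49  0.05  0.01] 0.0094732774974599
```

View pics/cur.png

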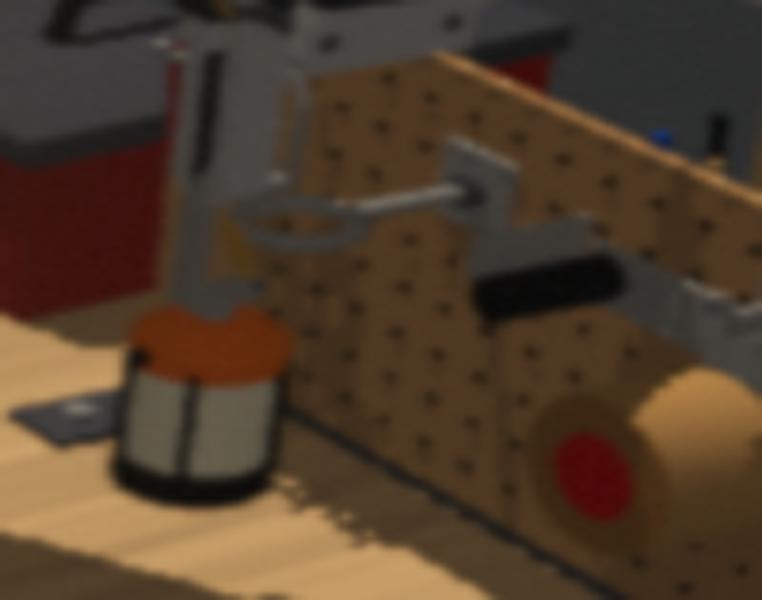

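The gate is swinging in, seen leaning at (230,240), with the ring's outer bar inside the nose line at about (240,220). The lantern is still upright. I'll keep going in small steps.

Call:
{"api": "servo_tool", "payload": {"plan": [{"translation": [0, 0, 0.001], "delta_rot": [0, 0, 0], "fingers": -1}, {"translation": [0, 0, 0.002], "delta_rot": [0, 0, 0], "fingers": -1}, {"translation": [0, 0, 0.003], "delta_rot": [0, 0, 0], "fingers": -1}, {"translation": [0, 0, 0.004], "delta_rot": [0, 0, 0], "fingers": -1}, {"translation": [0, 0, 0.004], "delta_rot": [0, 0, 0], "fingers": -1}, {"translation": [0, 0, 0.004], "delta_rot": [0, 0, 0], "fingers": -1}, {"translation": [0, 0, 0.004], "delta_rot": [0, 0, 0], "fingers": -1}, {"translation": [0, 0, 0.004], "delta_rot": [0, 0, 0], "fingers": -1}]}}

```text
t: 10.8
tool_pos: [0.4995, 0.3095, 0.4367]
tcp_rot: [0.708, -0.031, 0.031, -0.705]
contact_force: [0.1, -7.5, -1.4]
width: 0.0098
```

```bash
python3 st.py
```

```text
10.95 [0.4995 0.3095 0.4366] [-0.78 -7.08 -1.79 -1.66  0.03 -0.02] 0.00909014970666627
```

Call:
{"api": "servo_tool", "payload": {"plan": [{"translation": [0, 0, 0.001], "delta_rot": [0, 0, 0], "fingers": -1}, {"translation": [0, 0, 0.002], "delta_rot": [0, 0, 0], "fingers": -1}, {"translation": [0, 0, 0.003], "delta_rot": [0, 0, 0], "fingers": -1}, {"translation": [0, 0, 0.003], "delta_rot": [0, 0, 0], "fingers": -1}, {"translation": [0, 0, 0.003], "delta_rot": [0, 0, 0], "fingers": -1}, {"translation": [0, 0, 0.003], "delta_rot": [0, 0, 0], "fingers": -1}, {"translation": [0, 0, 0.003], "delta_rot": [0, 0, 0], "fingers": -1}, {"translation": [0, 0, 0.003], "delta_rot": [0, 0, 0], "fingers": -1}]}}

```text
t: 11.95
tool_pos: [0.4996, 0.311, 0.4366]
tcp_rot: [0.708, -0.032, 0.031, -0.705]
contact_force: [-0.3, -7.3, -2.6]
width: 0.0097
```

```bash
python3 st.py
```

```text
12.1 [0.4996 0.311  0.4366] [-0.65 -7.58 -2.51 -1.67  0.09  0.01] 0.009704879473529951
```

Call:
{"api": "servo_tool", "payload": {"plan": [{"translation": [0, 0, 0.001], "delta_rot": [0, 0, 0], "fingers": -1}, {"translation": [0, 0, 0.002], "delta_rot": [0, 0, 0], "fingers": -1}, {"translation": [0, 0, 0.003], "delta_rot": [0, 0, 0], "fingers": -1}, {"translation": [0, 0, 0.003], "delta_rot": [0, 0, 0], "fingers": -1}, {"translation": [0, 0, 0.003], "delta_rot": [0, 0, 0], "fingers": -1}, {"translation": [0, 0, 0.003], "delta_rot": [0, 0, 0], "fingers": -1}, {"translation": [0, 0, 0.003], "delta_rot": [0, 0, 0], "fingers": -1}, {"translation": [0, 0, 0.003], "delta_rot": [0, 0, 0], "fingers": -1}]}}

```text
t: 13.1
tool_pos: [0.4997, 0.3124, 0.4365]
tcp_rot: [0.708, -0.032, 0.031, -0.705]
contact_force: [0.1, -7.2, -2.2]
width: 0.0095
```

```bash
python3 st.py
```

```text
13.25 [0.4997 0.3124 0.4364] [-0.44 -7.38 -2.48 -1.7   0.04 -0.03] 0.009676534196402352
```

Call:
{"api": "servo_tool", "payload": {"plan": [{"translation": [0, 0, 0.001], "delta_rot": [0, 0, 0], "fingers": -1}, {"translation": [0, 0, 0.002], "delta_rot": [0, 0, 0], "fingers": -1}, {"translation": [0, 0, 0.003], "delta_rot": [0, 0, 0], "fingers": -1}, {"translation": [0, 0, 0.003], "delta_rot": [0, 0, 0], "fingers": -1}, {"translation": [0, 0, 0.003], "delta_rot": [0, 0, 0], "fingers": -1}, {"translation": [0, 0, 0.003], "delta_rot": [0, 0, 0], "fingers": -1}, {"translation": [0, 0, 0.003], "delta_rot": [0, 0, 0], "fingers": -1}, {"translation": [0, 0, 0.003], "delta_rot": [0, 0, 0], "fingers": -1}]}}

```text
t: 14.25
tool_pos: [0.4998, 0.3139, 0.4364]
tcp_rot: [0.708, -0.032, 0.031, -0.705]
contact_force: [-1.1, -7.2, -3.7]
width: 0.0094
```

```bash
python3 st.py
```

```text
14.4 [0.4998 0.3139 0.4364] [-0.29 -7.43 -3.05 -1.67  0.04  0.02] 0.00962218518309023
```

View pics/cur.png

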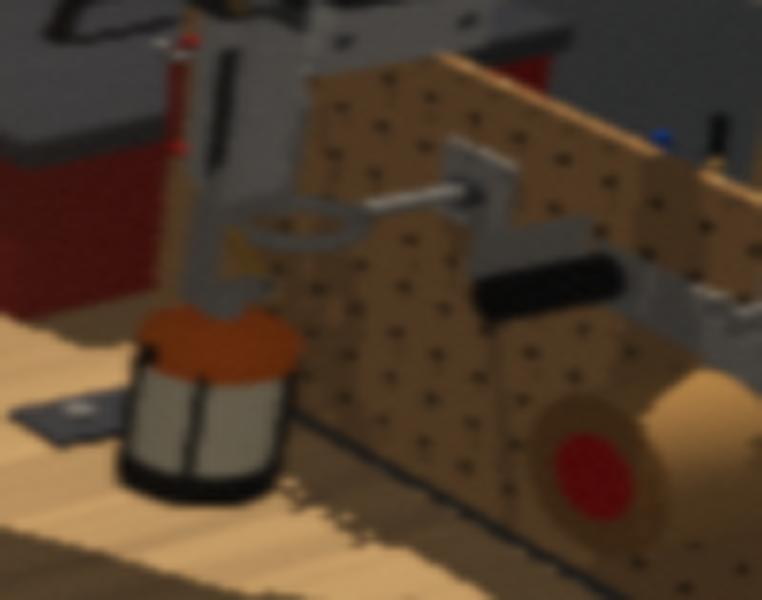

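The lantern has tilted about 1.5° in the grip: cap at (220,335), base at (200,468). The force has levelled off at 7 N after about 17 mm of travel, so the gate is essentially open and the bar is inside the nose. I'll add a small extra push and start lowering, watching the vertical force.

Call:
{"api": "servo_tool", "payload": {"plan": [{"translation": [0, 0, 0.001], "delta_rot": [0, 0, 0], "fingers": -1}, {"translation": [0, 0, 0.002], "delta_rot": [0, 0, 0], "fingers": -1}, {"translation": [0, 0.001, 0.002], "delta_rot": [0, 0, 0], "fingers": -1}, {"translation": [0, 0.002, 0.002], "delta_rot": [0, 0, 0], "fingers": -1}, {"translation": [0, 0.004, 0.002], "delta_rot": [0, 0, 0], "fingers": -1}, {"translation": [0, 0.006, 0.002], "delta_rot": [0, 0, 0], "fingers": -1}, {"translation": [0, 0.006, 0.002], "delta_rot": [0, 0, 0], "fingers": -1}, {"translation": [0, 0.006, 0.002], "delta_rot": [0, 0, 0], "fingers": -1}]}}

```text
t: 15.4
tool_pos: [0.4999, 0.3152, 0.4333]
tcp_rot: [0.708, -0.032, 0.031, -0.705]
contact_force: [-0.3, -6.1, -3.2]
width: 0.0097
```

```bash
python3 st.py
```

```text
15.55 [0.4999 0.3151 0.4334] [-0.41 -6.99 -3.41 -1.48  0.    0.  ] 0.009489166977021561
```

Call:
{"api": "servo_tool", "payload": {"plan": [{"translation": [0, 0.001, 0], "delta_rot": [0, 0, 0], "fingers": -1}, {"translation": [0, 0.002, 0], "delta_rot": [0, 0, 0], "fingers": -1}, {"translation": [0, 0.003, 0], "delta_rot": [0, 0, 0], "fingers": -1}, {"translation": [0, 0.004, 0], "delta_rot": [0, 0, 0], "fingers": -1}, {"translation": [0, 0.005, 0], "delta_rot": [0, 0, 0], "fingers": -1}, {"translation": [0, 0.006, 0], "delta_rot": [0, 0, 0], "fingers": -1}, {"translation": [0, 0.006, 0], "delta_rot": [0, 0, 0], "fingers": -1}, {"translation": [0, 0.006, 0], "delta_rot": [0, 0, 0], "fingers": -1}]}}

```text
t: 16.55
tool_pos: [0.4999, 0.3153, 0.4306]
tcp_rot: [0.707, -0.031, 0.031, -0.706]
contact_force: [-1.0, -5.0, -3.0]
width: 0.0098
```

```bash
python3 st.py
```

```text
16.7 [0.4999 0.3153 0.4306] [-0.58 -5.9  -2.52 -1.35  0.02 -0.01] 0.009403987005461483
```

Call:
{"api": "servo_tool", "payload": {"plan": [{"translation": [0, 0.001, 0], "delta_rot": [0, 0, 0], "fingers": -1}, {"translation": [0, 0.002, 0], "delta_rot": [0, 0, 0], "fingers": -1}, {"translation": [0, 0.003, 0], "delta_rot": [0, 0, 0], "fingers": -1}, {"translation": [0, 0.004, 0], "delta_rot": [0, 0, 0], "fingers": -1}, {"translation": [0, 0.005, 0], "delta_rot": [0, 0, 0], "fingers": -1}, {"translation": [0, 0.006, 0], "delta_rot": [0, 0, 0], "fingers": -1}, {"translation": [0, 0.007, 0], "delta_rot": [0, 0, 0], "fingers": -1}, {"translation": [0, 0.007, 0], "delta_rot": [0, 0, 0], "fingers": -1}]}}

```text
t: 17.7
tool_pos: [0.5001, 0.3166, 0.4288]
tcp_rot: [-0.706, 0.03, -0.032, 0.707]
contact_force: [-0.1, -0.8, -3.1]
width: 0.0097
```

```bash
python3 st.py
```

```text
17.85 [0.5    0.3162 0.4283] [ 0.27 -0.27 -2.78 -0.06 -0.05  0.  ] 0.009376689250997558
```

The push force has vanished, so the bar is past the gate tip. I'll continue down.

Call:
{"api": "servo_tool", "payload": {"plan": [{"translation": [0, 0.001, 0], "delta_rot": [0, 0, 0], "fingers": -1}, {"translation": [0, 0.003, 0], "delta_rot": [0, 0, 0], "fingers": -1}, {"translation": [0, 0.005, 0], "delta_rot": [0, 0, 0], "fingers": -1}, {"translation": [0, 0.007, 0], "delta_rot": [0, 0, 0], "fingers": -1}, {"translation": [0, 0.009, 0], "delta_rot": [0, 0, 0], "fingers": -1}, {"translation": [0, 0.011, 0], "delta_rot": [0, 0, 0], "fingers": -1}, {"translation": [0, 0.012, 0], "delta_rot": [0, 0, 0], "fingers": -1}, {"translation": [0, 0.012, 0], "delta_rot": [0, 0, 0], "fingers": -1}]}}

```text
t: 18.85
tool_pos: [0.4999, 0.3159, 0.4216]
tcp_rot: [0.706, -0.031, 0.031, -0.706]
contact_force: [-0.4, 0.2, -2.8]
width: 0.0096
```

```bash
python3 st.py
```

```text
19.0 [0.4999 0.3159 0.4217] [ 0.4   0.04 -2.83 -0.02 -0.07 -0.01] 0.009463592126886496
```

View pics/cur.png

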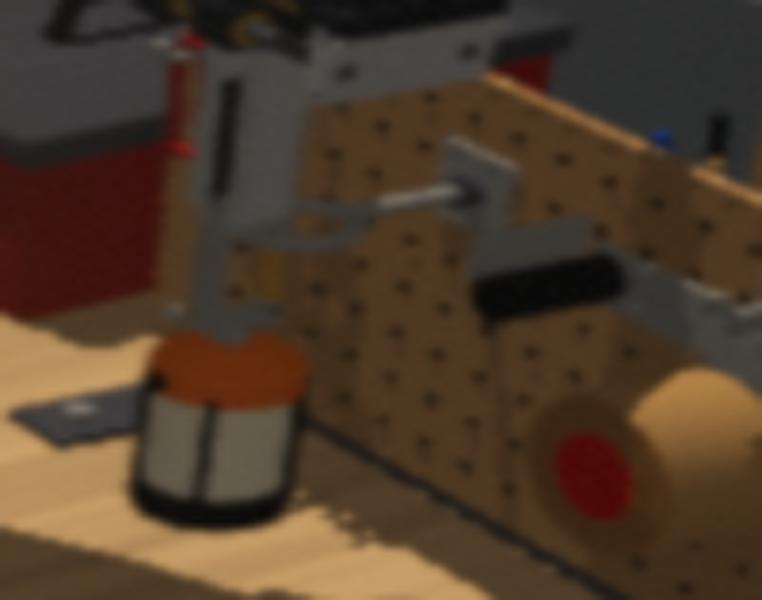

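The gate is back upright at about (270,275), and the bar is inside the hook at about (240,225). I'll move back 4 mm so the fingers clear the ring, then lower until the ring takes the weight.

Call:
{"api": "servo_tool", "payload": {"plan": [{"translation": [0, 0, -0.004], "delta_rot": [0, 0, 0], "fingers": -1}, {"translation": [0, 0.002, -0.008], "delta_rot": [0, 0, 0], "fingers": -1}, {"translation": [0, 0.004, -0.008], "delta_rot": [0, 0, 0], "fingers": -1}, {"translation": [0, 0.006, -0.008], "delta_rot": [0, 0, 0], "fingers": -1}, {"translation": [0, 0.008, -0.008], "delta_rot": [0, 0, 0], "fingers": -1}, {"translation": [0, 0.008, -0.008], "delta_rot": [0, 0, 0], "fingers": -1}, {"translation": [0, 0.008, -0.008], "delta_rot": [0, 0, 0], "fingers": -1}, {"translation": [0, 0.008, -0.008], "delta_rot": [0, 0, 0], "fingers": -1}]}}

```text
t: 20.0
tool_pos: [0.4996, 0.3119, 0.4177]
tcp_rot: [-0.706, 0.031, -0.031, 0.706]
contact_force: [-0.9, 0.3, -1.3]
width: 0.01
```

```bash
python3 st.py
```

```text
20.15 [0.4996 0.3119 0.4177] [ 0.19  0.8  -2.15  0.08 -0.04 -0.02] 0.00968187483026242
```

Call:
{"api": "servo_tool", "payload": {"plan": [{"translation": [0, 0.001, 0], "delta_rot": [0, 0, 0], "fingers": -1}, {"translation": [0, 0.002, 0], "delta_rot": [0, 0, 0], "fingers": -1}, {"translation": [0, 0.003, 0], "delta_rot": [0, 0, 0], "fingers": -1}, {"translation": [0, 0.004, 0], "delta_rot": [0, 0, 0], "fingers": -1}, {"translation": [0, 0.004, 0], "delta_rot": [0, 0, 0], "fingers": -1}, {"translation": [0, 0.004, 0], "delta_rot": [0, 0, 0], "fingers": -1}, {"translation": [0, 0.004, 0], "delta_rot": [0, 0, 0], "fingers": -1}, {"translation": [0, 0.004, 0], "delta_rot": [0, 0, 0], "fingers": -1}]}}

```text
t: 21.15
tool_pos: [0.4996, 0.3119, 0.4159]
tcp_rot: [-0.706, 0.031, -0.031, 0.707]
contact_force: [-0.6, 0.2, 1.3]
width: 0.0094
```

```bash
python3 st.py
```

```text
21.3 [0.4996 0.3119 0.4158] [-0.45 -0.05  1.73  0.06  0.06  0.07] 0.009781828476663323
```

Call:
{"api": "servo_tool", "payload": {"plan": [{"translation": [0, -0.004, 0], "delta_rot": [0, 0, 0], "fingers": -1}, {"translation": [0, -0.004, -0.001], "delta_rot": [0, 0, 0], "fingers": -1}, {"translation": [0, -0.004, -0.002], "delta_rot": [0, 0, 0], "fingers": -1}, {"translation": [0, -0.004, -0.003], "delta_rot": [0, 0, 0], "fingers": -1}, {"translation": [0, -0.004, -0.004], "delta_rot": [0, 0, 0], "fingers": -1}, {"translation": [0, -0.004, -0.005], "delta_rot": [0, 0, 0], "fingers": -1}, {"translation": [0, -0.004, -0.005], "delta_rot": [0, 0, 0], "fingers": -1}, {"translation": [0, -0.004, -0.005], "delta_rot": [0, 0, 0], "fingers": -1}]}}

```text
t: 22.3
tool_pos: [0.4993, 0.3103, 0.4176]
tcp_rot: [-0.705, 0.031, -0.031, 0.707]
contact_force: [0.3, 5.6, -3.0]
width: 0.0096
```

```bash
python3 st.py
```

```text
22.45 [0.4993 0.3103 0.4176] [ 0.73  6.35 -2.17  1.19 -0.15  0.  ] 0.010006564038227913
```

The nose meets the bar at tool y≈0.311. The earlier vertical contact matches the fingertips resting on the ring (predicted at TCP z 0.418). I'll release with the bar close to the nose side, so the hook slides down the arch slope rather than dropping freely.

Call:
{"api": "servo_tool", "payload": {"plan": [{"translation": [0, 0, 0.002], "delta_rot": [0, 0, 0], "fingers": -1}, {"translation": [0, 0, 0.0042], "delta_rot": [0, 0, 0], "fingers": -1}, {"translation": [0, 0.001, 0.0042], "delta_rot": [0, 0, 0], "fingers": -1}, {"translation": [0, 0.001, 0.0042], "delta_rot": [0, 0, 0], "fingers": -1}, {"translation": [0, 0.001, 0.0042], "delta_rot": [0, 0, 0], "fingers": -1}, {"translation": [0, 0.001, 0.0042], "delta_rot": [0, 0, 0], "fingers": -1}, {"translation": [0, 0.001, 0.0042], "delta_rot": [0, 0, 0], "fingers": -1}, {"translation": [0, 0.001, 0.0042], "delta_rot": [0, 0, 0], "fingers": -1}]}}

```text
t: 23.45
tool_pos: [0.4996, 0.3115, 0.4172]
tcp_rot: [0.706, -0.031, 0.031, -0.706]
contact_force: [-0.1, 3.1, -1.0]
width: 0.0095
```

```bash
python3 st.py
```

```text
23.6 [0.4996 0.3115 0.4172] [-0.4   2.14 -1.24  0.45 -0.06  0.01] 0.009491753429754116
```

Call:
{"api": "servo_tool", "payload": {"plan": [{"translation": [0, 0, 0], "delta_rot": [0, 0, 0], "fingers": -0.75}, {"translation": [0, 0, 0], "delta_rot": [0, 0, 0], "fingers": -0.6}, {"translation": [0, 0, 0], "delta_rot": [0, 0, 0], "fingers": -0.5}, {"translation": [0, 0, 0], "delta_rot": [0, 0, 0], "fingers": -0.5}, {"translation": [0, 0, 0], "delta_rot": [0, 0, 0], "fingers": -0.5}, {"translation": [0, 0, 0], "delta_rot": [0, 0, 0], "fingers": -0.5}, {"translation": [0, 0, 0], "delta_rot": [0, 0, 0], "fingers": -0.5}, {"translation": [0, 0, 0], "delta_rot": [0, 0, 0], "fingers": -0.5}]}}

```text
t: 24.6
tool_pos: [0.4995, 0.3115, 0.4172]
tcp_rot: [0.706, -0.031, 0.031, -0.706]
contact_force: [-0.3, -0.5, -0.1]
width: 0.0235
```

```bash
python3 st.py
```

```text
24.75 [0.4995 0.3115 0.4171] [ 0.07  0.02 -0.1   0.   -0.06  0.02] 0.023206880171397062
```

View pics/cur.png

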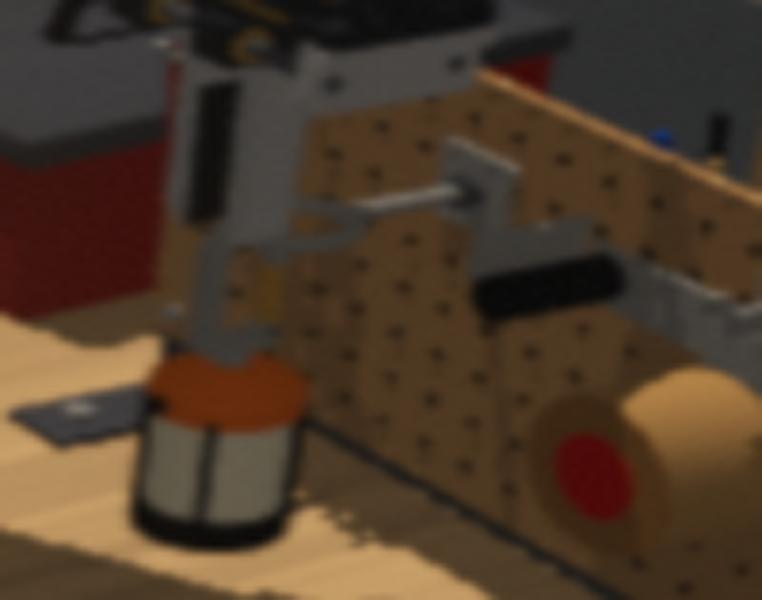

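The lantern hangs from the ring, with its cap at (230,385) and the gate shut at (268,285). Nothing loads the gripper. I'll raise straight up and check again.

Call:
{"api": "servo_tool", "payload": {"plan": [{"translation": [0, -0.01, 0], "delta_rot": [0, 0, 0], "fingers": -0.5}, {"translation": [0, -0.03, 0], "delta_rot": [0, 0, 0], "fingers": -0.5}, {"translation": [0, -0.06, 0], "delta_rot": [0, 0, 0], "fingers": -0.5}, {"translation": [0, -0.1, 0], "delta_rot": [0, 0, 0], "fingers": -0.5}, {"translation": [0, -0.15, 0], "delta_rot": [0, 0, 0], "fingers": -0.5}, {"translation": [0, -0.2, 0], "delta_rot": [0, 0, 0], "fingers": -0.5}, {"translation": [0, -0.2, 0], "delta_rot": [0, 0, 0], "fingers": -0.5}, {"translation": [0, -0.2, 0], "delta_rot": [0, 0, 0], "fingers": -0.5}]}}

```text
t: 25.75
tool_pos: [0.4994, 0.3115, 0.5167]
tcp_rot: [0.707, -0.031, 0.031, -0.706]
contact_force: [0.1, -0.2, -0.6]
width: 0.0235
```

Call:
{"api": "servo_tool", "payload": {"plan": [{"translation": [0, 0, 0], "delta_rot": [0, 0, 0], "fingers": -0.5}, {"translation": [0, 0, 0], "delta_rot": [0, 0, 0], "fingers": -0.5}, {"translation": [0, 0, 0], "delta_rot": [0, 0, 0], "fingers": -0.5}, {"translation": [0, 0, 0], "delta_rot": [0, 0, 0], "fingers": -0.5}, {"translation": [0, 0, 0], "delta_rot": [0, 0, 0], "fingers": -0.5}, {"translation": [0, 0, 0], "delta_rot": [0, 0, 0], "fingers": -0.5}, {"translation": [0, 0, 0], "delta_rot": [0, 0, 0], "fingers": -0.5}, {"translation": [0, 0, 0], "delta_rot": [0, 0, 0], "fingers": -0.5}]}}

```text
t: 26.75
tool_pos: [0.4996, 0.3115, 0.5172]
tcp_rot: [-0.706, 0.031, -0.031, 0.706]
contact_force: [-0.3, -0.3, 0.7]
width: 0.0238
```

```bash
python3 st.py
python3 - <<'E'
from h import *
a=manip.snapshot('scene').astype(int)
for i in range(9): b=manip.snapshot('scene').astype(int)
print('motion px diff',np.abs(a-b)[130:235,350:450].max(), np.abs(a-b)[130:235,350:450].mean())
o=cv2.imread('pics/scene0.png').astype(int); d=np.abs(b-o).sum(2)
print('bystander diff bowl,stapler,tape',[int((d[y:y+h,x:x+w]>90).sum()) for x,y,w,h in((175,320,62,50),(358,265,28,58),(138,278,50,40))])
E
```

```text
26.9 [0.4996 0.3115 0.5172] [-0.02  0.47 -0.33 -0.   -0.07  0.02] 0.023339163273067096
motion px diff 5 0.6217142857142857
bystander diff bowl,stapler,tape [0, 0, 863]
```

View pics/cur.png

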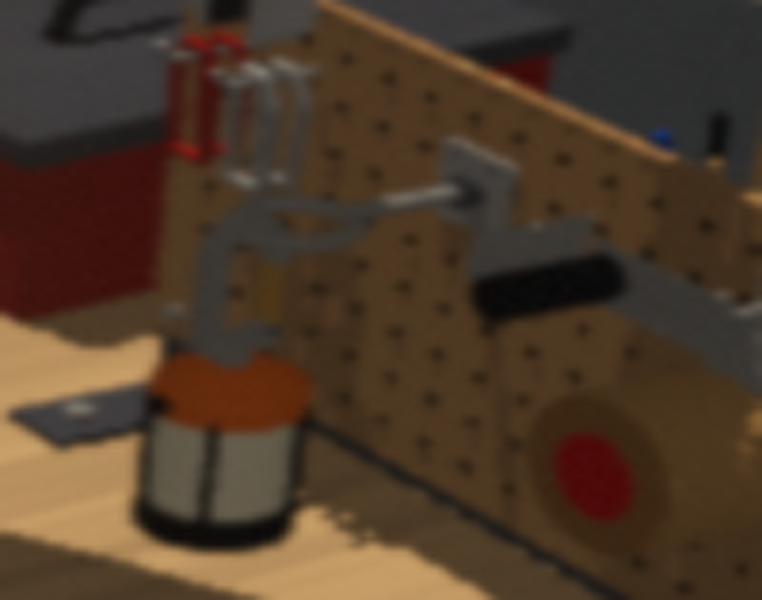

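```bash
python3 -c "
from rig import manip
manip.hand_in()"
```

```text
the job is handed in; nothing more can be done
```

The lantern is hanging from the eye bolt's ring with its gate shut, and I handed the job in at about 27.5 s; no verdict was reported.

**What I did:** I gripped the larger orange lantern by its bow and lifted it clear. I pushed the gate about 17 mm onto the ring, with the measured push peaking near 7.5 N. I then lowered the hook until the push force vanished and the gate sprang back. I let go with the bar on the nose side, so the hook slid down into its seat, and raised the gripper clear.

**Last checks:**
- **Hanging:** the picture shows the lantern upright, the gate closed and the ring's bar up in the bow. The cap sank about 11 mm from the gate-shut height, which matches fully seated.
- **At rest:** images over about 0.5 s differed only by noise.
- **Gripper:** it is unloaded, about 100 mm above where it let go.
- **Bystanders:** the bowl and stapler areas are unchanged. The tape roll area did differ (863 pixels). I put that down to the arm's shadow moving off it and did not confirm it, but the arm never went near the roll.

Two small things went differently from the plan. The lantern tilted about 1.5° in the grip during the push. The fingertips also seem to have rested briefly on the ring, at about 4.5 N by the wrist reading.

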